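Find the heavier of two sample tubes and hold it over the code reader

ROBOT

A 6-joint arm with a two-finger parallel gripper is mounted at the origin on the work surface. World frame = base frame: x ahead of the robot, y to its left, z up, the work surface at z = 0. Lengths are in m, angles in rad, forces in N, time in s.
With the tool pointing down it reaches from about 0.325 to 0.75 m from the base axis. Payload 7.6 kg.
Tool frame: the origin (TCP) lies at the very end of the fingers, on their centre line; the grasp point (between the pads) lies 19 mm behind it; x points along the fingers, z is the direction in which the jaws open and shut, and the axes are right-handed (so a half turn about x gives the same grasp; the last joint's range is limited). The gripper opens to 85 mm and grips with 20 to 120 N. Pads are 22 mm wide; open, the fingers measure 114 mm over their backs; the gripper's body (76 mm by 85 mm) begins 54 mm behind the grasp point. The pads swing forward as they close: fully open they stand 13 mm farther back than shut.
Start: joints at [-1.233, 0.052, 1.401, -0, 1.689, -0.07], TCP at [0.208, -0.482, 0.231] pointing down, gripper open.
Joint ranges: [-2.9, 2.9], [-0.91, 2.17], [0.12, 2.37], [-1.06, 4.2], [0.26, 2.73], [-2.93, 2.93]. Speed limits (rad/s): [2.57, 2.57, 3.01, 3.14, 3.14, 3.14].

INTERFACE

Orientations are given as a unit quaternion [x, y, z, w].
In Python, from plant import robot, viewer, spotter gives the robot as it stands.
- The arm moves only by the shell command python3 -m handwheel 'ROWS' [FORCE]. ROWS is text: rows parted by semicolons, each of 5 numbers parted by spaces: the closure, from 0 (fully open) to 1 (shut), then the shift along the tool's x, y, z in mm, then the turn about the tool's x in rad. In form: grip dx dy dz turn; .... A call has 1 to 10 rows; each row is the pose to reach, as a shift and turn from the pose commanded when the call began, along the tool's axes at that moment; what a row does not reach only later rows make up. A row lasts 1/10 s, in which the tool goes at most 50 mm and 8.59 degrees, less where a joint would pass 70% of its speed; a pose out of reach is approached as far as the arm can. A call with a gripper value outside its range is refused whole. The fingers move at their own pace and stop on an object; FORCE is the grip in N (left out, the last holds). Time passes only in rows, so rows that repeat a pose let the fingers close. It gives the time, the measured TCP pose, the force and the opening at its end, in the units of the state.
- robot.sense(): the state, without advancing time (a new reading comes with each control period).
- viewer.read_camera(name): name is "scene" or "top" or "wrist"; returns (picture, depth): 400x640x3 uint8, blue, green, red; 400x640 float32, m along the optical axis (not along the pixel's ray), 0 where there is no reading.
- viewer.camera_model(name): a dict with "fov_y" (degrees; the focal length in pixels is half the picture's height over the tangent of half this angle, whatever the lens; pixels are square), "cx", "cy" (the principal point, pixels), "pose" (4x4, takes a point from camera to world coordinates). Camera axes: x right, y down, z forward; pixel columns grow to the right and rows downward; lengths in m; the calibration is good to about 2 mm. A picture is of the moment at which its call begins: read the wrist's pose just before it. camera_model takes no time and is no camera call; for the wrist camera it gives the pose at the moment of the call.
- robot.sign_off(): hands the job in, once; it reports no verdict.
Trained networks look in the newest picture that a camera, given by its name, has taken for a name from the list of things; names that differ only in an ending like _2 or _b are one class to them, and where a whole thing is asked for, a point or a joint stands for the part that bears it (a point fixed in the world has none). Each returns a list of dicts, best first, with "conf" (0 to 1); they miss things now and then, are a little off and sometimes report something else, mostly with a low value. They report only what shows in the picture. A call takes as long as a camera call. They do not tell look-alikes from the thing itself.
- spotter.masks_of(camera, name): "region" (400x640 bool, what is visible of it) and "bbox" ([left, top, width, height] in pixels, round what is visible of it).
The state is a dict: "time_s": time; "qpos": joint angles; "qvel": joint speeds; "joint_efforts": joint torques, N m; "ee_pos": TCP position; "eef_rot": TCP orientation; "wrist_force": force on the tool from outside, world axes, zero at the start; "moment": the same for the moment, N m; "opening": opening from 0.0 (shut) to 1.0 (fully open).
Only numpy, scipy, OpenCV 4.12 (cv2) and the standard library are available. Lean on these libraries where they do the work, as an engineer would, in place of code of your own. Each camera call takes 0.05 s, during which the arm holds its last target. There are 200 camera calls.

TASK

Two tall sample tubes in the rack look alike: lift each in turn clear of the rack, keeping it upright, and feel which is the heavier. Set the lighter one gently back down in a hole of the rack, and finish still holding the heavier one upright and steady in the gripper, centred a few centimetres above the round window of the code reader without touching the reader. Leave the short tubes and everything else where they stand.

Things in the scene. Friction and masses are not known exactly. Their poses are not given: they have to be found in the camera images.
- tube_a: one of two look-alike tall tubes in the rack: opaque white, 34 mm across, orange screw cap 38 mm across and 22 mm high, 108 mm tall in all. Sealed, with a core inside that may rattle a little; one of the two weighs 70 to 90 g, the other 260 to 340 g, drawn anew each time. Origin: centre of the underside, z up to the cap. In the rack its underside is 12 mm, its top 120 mm above the table
- tube_b: one of two look-alike tall tubes in the rack: opaque white, 34 mm across, orange screw cap 38 mm across and 22 mm high, 108 mm tall in all. Sealed, with a core inside that may rattle a little; one of the two weighs 70 to 90 g, the other 260 to 340 g, drawn anew each time. Origin: centre of the underside, z up to the cap. In the rack its underside is 12 mm, its top 120 mm above the table
- rack: blue rack block fixed to the bench, 146 x 222 mm and 60 mm high, with six round holes 38.5 mm across and 48 mm deep (hole floor 12 mm above the table), at x = -38 and +38 mm, y = -76, 0 and +76 mm in its own frame; four of them hold a tube. Origin: centre of the underside, z up, y along the long side
- reader: fixed grey box-shaped code reader, 104 x 104 mm and 60 mm high, that reads codes on the underside of tubes through a round glass window in its top. Origin: centre of the underside
- reader_window (a point): centre of the reader's round window (62 mm across, in a black surround 80 mm across), on the flat top face, 60 mm above the table; z up
- short_1: a short tube standing in the rack, a bystander: same white body (34 mm) and orange cap (38 mm), but only 70 mm tall (top 82 mm above the table). Origin: centre of the underside
- short_2: a short tube standing in the rack, a bystander: same white body (34 mm) and orange cap (38 mm), but only 70 mm tall (top 82 mm above the table). Origin: centre of the underside
- forceps: steel forceps lying on the bench, 130 mm long, a bystander. Origin: the middle of their length, at the bench; x along them
- dish: flat clear round dish, 90 mm across and 14 mm high, a bystander. Origin: centre of the underside
- spare_cap: loose orange cap, 38 mm across and 22 mm high, a bystander. Origin: centre of the underside
- wide_pot: white pot with an orange lid, 66 mm across and 78 mm high, a bystander. Origin: centre of the underside
Things that resemble listed ones, but are neither listed nor needed, are in the scene too. What is shaped like the tube_a but turquoise is not meant.

How it is judged:
By the outcome, as a careful person would: the job done as asked, in the order asked, and still so for the second after the job is handed in, while the arm keeps its last pose, push and grip.
It also fails if it takes over 72 s, if anything falls off the work surface, if the arm or the gripper's body presses on something with over 40 N, if the wrist force passes 120 N, or if a joint passes its speed limit or range.

## Working session

There is one attempt and no reset: what is moved stays moved. The work goes in short steps, Python scripts to look and compute and a shell command to move; the robot and the scene stay as the last step left them, time stands still between calls to the robot, and variables do not carry over. Pictures are saved under pics/ and viewed, about 8 in all and at most 12, crops included, and the job is handed in when it is done.

```bash
mkdir -p pics; ls; cat > h.py <<'E'
import numpy as np,cv2
from plant import robot,viewer,spotter
def cam(n):
    m=viewer.camera_model(n); p,d=viewer.read_camera(n); return p,d,m
def world(d,m,us,vs,z=None):
    f=200/np.tan(np.radians(m["fov_y"])/2); P=np.array(m["pose"])
    us=np.asarray(us,float);vs=np.asarray(vs,float)
    r=np.stack([(us-m["cx"])/f,(vs-m["cy"])/f,np.ones_like(us)],-1)
    if z is None: return (r*d[...,None])@P[:3,:3].T+P[:3,3]
    w=r@P[:3,:3].T; return P[:3,3]+w*((z-P[2,3])/w[...,2])[...,None]
E
python3 - <<'E'
from h import *
print(robot.sense())
for n in ["scene","top"]:
    p,d,m=cam(n); cv2.imwrite(f"pics/{n}1.png",p); print(n,m)
    vs,us=np.mgrid[:400,:640]; W=world(d,m,us,vs)
    for o in ["tube_a","rack","reader","short_1","wide_pot"]:
        for r in spotter.masks_of(n,o):
            k=r["region"]&(d>0); q=W[k]
            if len(q)<5: continue
            zt=np.percentile(q[:,2],97); t=q[q[:,2]>zt-.008]
            print(o,round(r["conf"],2),r["bbox"],"ztop",round(zt,3),"top c",np.round((t.max(0)+t.min(0))/2,3),np.round(np.median(t,0),3))
E
```

```text
pics
{'time_s': 0.0, 'qpos': array([-1.23327294e+00,  5.28266020e-02,  1.40172544e+00, -1.89233758e-05,
        1.68861152e+00, -7.02714982e-02]), 'qvel': array([ 1.36602931e-03,  4.19794655e-04,  5.06515851e-04, -9.10964607e-05,
        1.00861778e-03,  3.82971053e-04]), 'joint_efforts': array([ 4.80659910e-04, -3.81665862e+01, -3.60190487e+01, -4.15326679e-05,
        6.10727555e-03,  1.77208256e-05]), 'ee_pos': array([ 0.20813658, -0.48164793,  0.23047739]), 'eef_rot': array([ 0.38873079,  0.59133117, -0.38806755,  0.59044001]), 'wrist_force': array([-0.04866609, -0.07675254,  0.26394162]), 'moment': array([ 0.02086639, -0.07603149,  0.01267151]), 'opening': 1.0012011797551068}
scene {'fov_y': 46.99706498145923, 'cx': 324.6868860107315, 'cy': 201.49234242230048, 'pose': array([[ 0.70370789,  0.52222286, -0.48174525,  1.23723715],
       [ 0.71036985, -0.52958994,  0.46358297, -0.64356495],
       [-0.01303381, -0.6684443 , -0.743648  ,  1.13740049],
       [ 0.        ,  0.        ,  0.        ,  1.        ]])}
tube_a 0.82 [305.2, 200.5, 14.0, 33.7] ztop 0.111 top c [ 0.552 -0.049
[... 1522 characters left out ...]
0.135 0.061]
rack 0.26 [326.7, 110.0, 29.1, 30.9] ztop 0.019 top c [ 0.778 -0.005  0.017] [ 0.779 -0.005  0.015]
reader 0.64 [393.0, 205.9, 43.1, 42.2] ztop 0.064 top c [ 0.504 -0.196  0.061] [ 0.504 -0.197  0.059]
short_1 0.6 [303.7, 172.9, 18.3, 12.7] ztop 0.087 top c [0.618 0.069 0.083] [0.617 0.068 0.082]
short_1 0.56 [140.8, 209.9, 39.0, 24.3] ztop 0.082 top c [0.508 0.442 0.08 ] [0.508 0.441 0.079]
short_1 0.46 [267.9, 177.6, 21.4, 15.8] ztop 0.087 top c [0.603 0.143 0.084] [0.602 0.142 0.083]
wide_pot 0.97 [141.8, 207.9, 37.4, 25.6] ztop 0.083 top c [0.509 0.442 0.08 ] [0.509 0.441 0.079]
wide_pot 0.63 [302.1, 172.2, 18.7, 16.1] ztop 0.086 top c [0.618 0.069 0.083] [0.617 0.068 0.082]
```

```bash
python3 - <<'E'
import cv2
a=cv2.imread("pics/top1.png")[90:260,120:460]; cv2.imwrite("pics/top1c.png",cv2.resize(a,None,fx=2.3,fy=2.3,interpolation=2))
E
```

```text
(no output)
```

View pics/top1c.png

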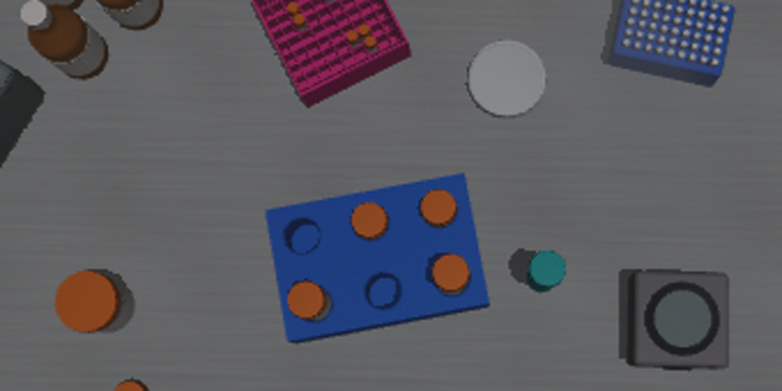

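View pics/scene1.png

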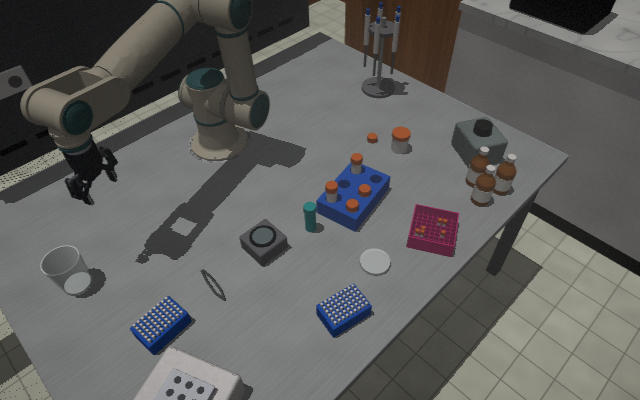

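Candidates in the top picture: tall orange tubes in the rack at (316,210) and (253,219), both with tops at 0.120. The shorts are at (311,179) and (279,185) with tops at 0.083. The turquoise look-alike is at (359,208), and there's also the pot at (160,220) and the spare cap at (177,258). The two tall ones sit 152 mm apart, which matches 2×76. Their rack yaw is about 12.5°.

```bash
cat >> h.py <<'E'
from scipy.spatial.transform import Rotation as R
def go(x,y,z,jaw=None):
    s=robot.sense(); M=R.from_quat(s["eef_rot"]).as_matrix()
    out=f"t={s['time_s']:.2f} ee={np.round(s['ee_pos'],4)} F={np.round(s['wrist_force'],2)} M={np.round(s['moment'],2)} open={s['opening']:.2f} | d(mm)={np.round(1000*M.T@(np.array([x,y,z])-s['ee_pos']),1)}"
    if jaw is not None:
        j=M.T@np.array([*jaw,0]); a=np.arctan2(-j[1],j[2]); a=(a+np.pi/2)%np.pi-np.pi/2
        out+=f" turn={a:.3f} q6={s['qpos'][5]:.2f}"
    print(out, "tilt xaxis",np.round(M[:,0],3)," y",np.round(M[:,1],3))
JAW=(-0.217,0.977)
E
python3 -c "
from h import *
go(.512,.201,.22,JAW);go(.545,.052,.22,JAW)"
```

```text
t=0.60 ee=[ 0.2082 -0.482   0.2314] F=[-0.44 -0.38 -0.36] M=[-0.04  0.02 -0.03] open=1.00 | d(mm)=[  11.3  549.7 -506.5] turn=0.189 q6=-0.07 tilt xaxis [ 0. -0. -1.]  y [ 0.918  0.397 -0.   ]
t=0.60 ee=[ 0.2082 -0.482   0.2314] F=[-0.44 -0.38 -0.36] M=[-0.04  0.02 -0.03] open=1.00 | d(mm)=[  11.3  520.9 -356.6] turn=0.189 q6=-0.07 tilt xaxis [ 0. -0. -1.]  y [ 0.918  0.397 -0.   ]
```

```bash
python3 -m handwheel '0 0 520 -356 0.189;0 0 520 -356 0.189;0 0 520 -356 0.189;0 0 520 -356 0.189;0 0 520 -356 0.189;0 0 520 -356 0.189;0 0 520 -356 0.189;0 0 520 -356 0.189;0 0 520 -356 0.189;0 0 520 -356 0.189' 40; python3 -c "
from h import *
go(.545,.052,.22,JAW)"
```

```text
time_s: 1.6
ee_pos: [0.4747, -0.0587, 0.2317]
eef_rot: [0.442, 0.551, -0.442, 0.552]
wrist_force: [0.9, -1.0, -0.8]
opening: 1.0
t=1.60 ee=[ 0.4747 -0.0587  0.2317] F=[ 0.89 -0.95 -0.8 ] M=[-0.05  0.    0.01] open=1.00 | d(mm)=[ 11.7  92.6 -92.8] turn=0.000 q6=1.15 tilt xaxis [ 0.001 -0.    -1.   ]  y [0.976 0.217 0.001]
```

```bash
python3 -m handwheel '0 0 50 -50 0;0 11 92 -93 0;0 11 92 -93 0;0 11 92 -93 0;0 11 92 -93 0'; python3 - <<'E'
from h import *
p,d,m=cam("wrist"); cv2.imwrite("pics/w1.png",p)
vs,us=np.mgrid[:400,:640]; W=world(d,m,us,vs)
hsv=cv2.cvtColor(p,cv2.COLOR_BGR2HSV)
o=((hsv[...,0]<18)&(hsv[...,1]>120)&(d>0)&(W[...,2]>.07)).astype(np.uint8)
n,l,st,c=cv2.connectedComponentsWithStats(o)
for i in range(1,n):
    if st[i,4]<150: continue
    q=W[l==i]; z=np.percentile(q[:,2],95); k=q[abs(q[:,2]-z)<.006]
    # circle fit
    A=np.c_[2*k[:,:2],np.ones(len(k))]
    print(st[i],round(z,4),(k.max(0)+k.min(0))[:2]/2,np.ptp(k,0)[:2])
go(.545,.052,.22,JAW)
E
```

```text
time_s: 2.1
ee_pos: [0.5435, 0.0503, 0.2199]
eef_rot: [0.442, 0.552, -0.442, 0.552]
wrist_force: [0.2, -0.3, -0.1]
opening: 1.0
[ 200   68   52   52 2063] 0.0829 [0.60091255 0.14129716] [0.03830273 0.03788321]
[ 297   69   49   52 1885] 0.0828 [0.61666397 0.06808209] [0.03831049 0.03777512]
[  86  170   65   55 2708] 0.1209 [0.51200238 0.19987866] [0.03840518 0.03852312]
[ 294  172   52   55 2184] 0.1208 [0.54343518 0.05258975] [0.03808368 0.03742891]
t=2.15 ee=[0.5434 0.0496 0.2204] F=[-1.03 -0.05 -1.12] M=[-0.   -0.04  0.03] open=1.00 | d(mm)=[ 0.4  2.1 -2. ] turn=0.000 q6=1.38 tilt xaxis [-0. -0. -1.]  y [ 0.976  0.217 -0.   ]
```

View pics/w1.png

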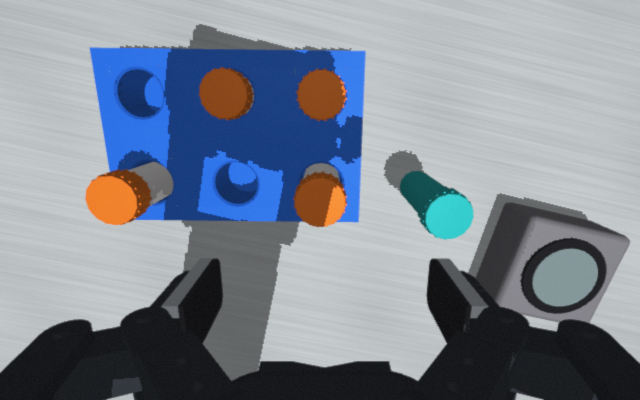

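The wrist picture shows tall caps at (320,200) and (118,197), shorts at (226,93) and (322,95), and the turquoise tube at (449,216). This confirms the choice. I'll go down on the first tall tube (the one on the reader side).

```bash
python3 -c "
from h import *
go(.5434,.0526,.084,JAW)"; python3 -m handwheel '0 40 1 -3 0;0 80 1 -3 0;0 110 1 -3 0;0 136 1 -3 0;0 136 1 -3 0;0 136 1 -3 0' 40; python3 -c "
from h import *
go(.5434,.0526,.084,JAW)"
```

```text
t=2.15 ee=[0.5434 0.0496 0.2204] F=[-1.03 -0.05 -1.12] M=[-0.   -0.04  0.03] open=1.00 | d(mm)=[136.4   0.7  -3. ] turn=0.000 q6=1.38 tilt xaxis [-0. -0. -1.]  y [ 0.976  0.217 -0.   ]
time_s: 2.75
ee_pos: [0.5441, 0.0523, 0.0855]
eef_rot: [0.443, 0.551, -0.443, 0.552]
wrist_force: [-0.4, 0.3, 1.0]
opening: 1.003
t=2.75 ee=[0.5441 0.0523 0.0855] F=[-0.39  0.32  0.98] M=[ 0.05 -0.05  0.03] open=1.00 | d(mm)=[ 1.5 -0.6 -0.5] turn=-0.001 q6=1.38 tilt xaxis [ 0.001 -0.    -1.   ]  y [0.976 0.216 0.001]
```

```bash
python3 -m handwheel '1 0 0 0 0;1 0 0 0 0;1 0 0 0 0;1 0 0 0 0;1 0 0 0 0;1 0 0 0 0;1 0 0 0 0;1 0 0 0 0' 40; python3 -m handwheel '1 -10 0 0 0;1 -25 0 0 0;1 -45 0 0 0;1 -65 0 0 0;1 -75 0 0 0;1 -80 0 0 0;1 -80 0 0 0;1 -80 0 0 0;1 -80 0 0 0'
```

```text
time_s: 3.55
ee_pos: [0.5445, 0.0533, 0.0855]
eef_rot: [0.443, 0.551, -0.442, 0.552]
wrist_force: [-0.7, 0.6, 5.9]
opening: 0.434
time_s: 4.45
ee_pos: [0.5434, 0.0532, 0.1631]
eef_rot: [0.442, 0.552, -0.443, 0.551]
wrist_force: [-0.5, 0.7, -2.6]
opening: 0.432
```

```bash
cat > w.py <<'E'
from h import *
F=[]
for i in range(12):
    p,d,m=cam("wrist"); F.append(robot.sense()["wrist_force"])
F=np.array(F); print("F mean",F.mean(0).round(2),"sd",F.std(0).round(2))
cv2.imwrite("pics/w_last.png",p)
go(.5434,.0526,.165,JAW)
E
python3 w.py
```

```text
F mean [-0.18  0.03 -2.43] sd [0.57 0.4  0.51]
t=5.05 ee=[0.5439 0.0532 0.1643] F=[ 0.08  1.   -1.77] M=[-0.02  0.   -0.04] open=0.44 | d(mm)=[-0.7 -0.6  0.4] turn=0.000 q6=1.38 tilt xaxis [ 0. -0. -1.]  y [0.976 0.217 0.   ]
```

View pics/w_last.png

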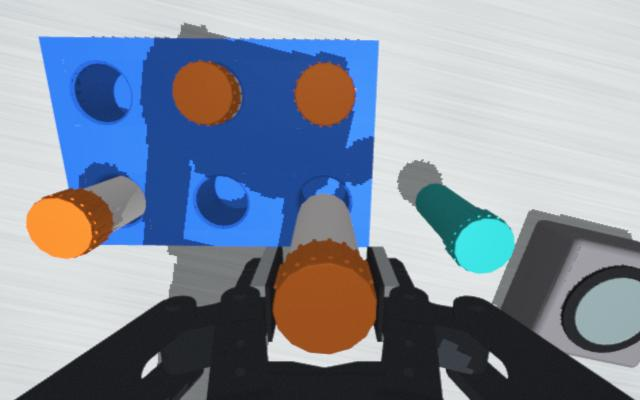

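The first tube reads −2.4 N with the tube upright and clear of the rack, so it's likely the heavy one. I'll set it back gently and weigh the other.

```bash
python3 -m handwheel '1 20 0 0 0;1 40 0 0 0;1 55 0 0 0;1 65 0 0 0;1 71 0 0 0;1 75 0 0 0;1 78 0 0 0;1 79 0 0 0;1 80 0 0 0;1 80 0 0 0'; python3 -c "
from h import *
go(.5445,.0533,.0855,JAW)"
```

```text
time_s: 6.05
ee_pos: [0.5445, 0.0533, 0.0855]
eef_rot: [0.443, 0.551, -0.442, 0.552]
wrist_force: [-1.9, -0.1, 2.7]
opening: 0.432
t=6.05 ee=[0.5445 0.0533 0.0855] F=[-1.91 -0.14  2.68] M=[ 0.09  0.3  -0.03] open=0.43 | d(mm)=[ 0.  0. -0.] turn=0.000 q6=1.38 tilt xaxis [ 0.002  0.    -1.   ]  y [0.976 0.217 0.002]
```

```bash
python3 -m handwheel '0 0 0 0 0;0 0 0 0 0;0 0 0 0 0;0 0 0 0 0;0 0 0 0 0;0 0 0 0 0;0 -30 0 0 0;0 -80 0 0 0;0 -80 0 0 0;0 -80 0 0 0'; python3 w.py;  python3 - <<'E'
from h import *
p,d,m=cam("wrist")
vs,us=np.mgrid[:400,:640]; W=world(d,m,us,vs)
hsv=cv2.cvtColor(p,cv2.COLOR_BGR2HSV)
o=((hsv[...,0]<18)&(hsv[...,1]>120)&(d>0)&(W[...,2]>.07)).astype(np.uint8)
n,l,st,c=cv2.connectedComponentsWithStats(o)
for i in range(1,n):
    if st[i,4]<150: continue
    q=W[l==i]; z=np.percentile(q[:,2],95); k=q[abs(q[:,2]-z)<.006]
    print(st[i],round(z,4),(k.max(0)+k.min(0))[:2]/2,np.ptp(k,0)[:2])
go(.512,.1999,.165,JAW)
E
```

```text
time_s: 7.05
ee_pos: [0.5446, 0.0532, 0.1659]
eef_rot: [0.443, 0.551, -0.442, 0.553]
wrist_force: [0.2, 0.1, -0.3]
opening: 0.996
F mean [ 0.04 -0.16 -0.06] sd [0.48 0.39 0.61]
t=7.65 ee=[0.5438 0.0532 0.1642] F=[ 0.95 -0.36  0.46] M=[-0.02  0.05 -0.03] open=1.00 | d(mm)=[-0.8 -0.6  0.4] turn=0.000 q6=1.38 tilt xaxis [-0. -0. -1.]  y [ 0.976  0.217 -0.   ]
[ 173   60   66   66 3240] 0.0828 [0.60104911 0.14172318] [0.03868669 0.03832723]
[ 294   62   61   64 2927] 0.0828 [0.61700169 0.06829274] [0.03792437 0.03773789]
[  26  188   88   71 4570] 0.1208 [0.51171093 0.20012958] [0.0391907  0.03878074]
[ 290  191   67   70 3537] 0.1207 [0.54343624 0.05223403] [0.03860889 0.03876566]
t=7.70 ee=[0.5439 0.0532 0.1642] F=[ 1.13 -0.15  0.98] M=[ 0.03 -0.05  0.01] open=1.00 | d(mm)=[  -0.8    0.7 -150.2] turn=0.000 q6=1.38 tilt xaxis [-0. -0. -1.]  y [ 0.976  0.217 -0.   ]
```

```bash
python3 -m handwheel '0 0 1 -40 0;0 0 1 -80 0;0 0 1 -120 0;0 0 1 -150 0;0 0 1 -150 0;0 0 1 -150 0'; python3 -m handwheel '0 40 0 0 0;0 70 0 0 0;0 80 0 0 0;0 80 0 0 0;0 80 0 0 0';  python3 -c "
from h import *
go(.512,.200,.0855,JAW)"
```

```text
time_s: 8.3
ee_pos: [0.5122, 0.2, 0.1643]
eef_rot: [0.442, 0.552, -0.442, 0.552]
wrist_force: [-0.8, -0.4, -0.0]
opening: 1.0
time_s: 8.8
ee_pos: [0.5133, 0.1995, 0.086]
eef_rot: [0.443, 0.551, -0.442, 0.552]
wrist_force: [0.1, 0.2, 0.4]
opening: 1.001
t=8.80 ee=[0.5133 0.1995 0.086 ] F=[0.11 0.16 0.41] M=[ 0.05 -0.02  0.03] open=1.00 | d(mm)=[ 0.5 -1.2 -0.8] turn=-0.001 q6=1.66 tilt xaxis [ 0.002  0.001 -1.   ]  y [0.976 0.216 0.002]
```

```bash
python3 -m handwheel '1 0 0 0 0;1 0 0 0 0;1 0 0 0 0;1 0 0 0 0;1 0 0 0 0;1 0 0 0 0;1 0 0 0 0;1 0 0 0 0' 40; python3 -m handwheel '1 -10 0 0 0;1 -25 0 0 0;1 -45 0 0 0;1 -65 0 0 0;1 -75 0 0 0;1 -80 0 0 0;1 -80 0 0 0;1 -80 0 0 0;1 -80 0 0 0'; python3 w.py
```

```text
time_s: 9.6
ee_pos: [0.5127, 0.2002, 0.0852]
eef_rot: [0.443, 0.551, -0.442, 0.552]
wrist_force: [-0.9, 1.1, 5.2]
opening: 0.427
time_s: 10.5
ee_pos: [0.5118, 0.1997, 0.1631]
eef_rot: [0.442, 0.552, -0.443, 0.551]
wrist_force: [-0.4, 0.6, -0.5]
opening: 0.434
F mean [ 0.12  0.14 -0.84] sd [0.46 0.41 0.41]
t=11.10 ee=[0.5123 0.1998 0.1643] F=[-0.56  0.   -0.97] M=[0.02 0.01 0.05] open=0.43 | d(mm)=[ -0.7  -1.6 150.5] turn=0.000 q6=1.66 tilt xaxis [ 0. -0. -1.]  y [0.976 0.217 0.   ]
```

View pics/w_last.png

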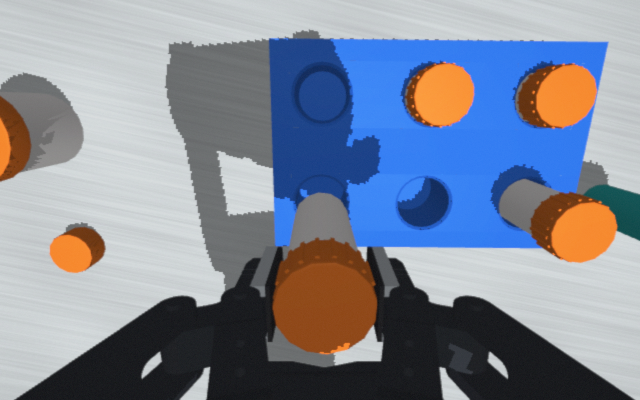

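The second tube reads −0.84 N (about 80 g) and the first −2.4 N, so the second is the lighter. The picture shows the held tube at (322,300), upright and clear of the rack, with the first tube standing in its hole at (570,225). I'll set the lighter one back.

```bash
python3 -m handwheel '1 20 0 0 0;1 40 0 0 0;1 55 0 0 0;1 65 0 0 0;1 71 0 0 0;1 75 0 0 0;1 78 0 0 0;1 79 0 0 0;1 80 0 0 0;1 80 0 0 0'; python3 -m handwheel '0 0 0 0 0;0 0 0 0 0;0 0 0 0 0;0 0 0 0 0;0 0 0 0 0;0 0 0 0 0;0 -30 0 0 0;0 -80 0 0 0;0 -80 0 0 0;0 -80 0 0 0'; python3 -c "
from h import *
p,d,m=cam('wrist')
go(.5434,.0526,.165,JAW)"
```

```text
time_s: 12.1
ee_pos: [0.5128, 0.2, 0.0852]
eef_rot: [0.443, 0.551, -0.442, 0.552]
wrist_force: [-0.3, 0.5, 3.5]
opening: 0.432
time_s: 13.1
ee_pos: [0.513, 0.2, 0.1659]
eef_rot: [0.443, 0.551, -0.441, 0.552]
wrist_force: [0.4, -0.2, -0.3]
opening: 1.001
t=13.15 ee=[0.5122 0.1998 0.1641] F=[-0.29  0.   -0.99] M=[ 0.07  0.04 -0.02] open=1.01 | d(mm)=[ -0.9  -1.5 150.4] turn=0.000 q6=1.66 tilt xaxis [ 0. -0. -1.]  y [0.976 0.217 0.   ]
```

```bash
python3 -m handwheel '0 0 -1 40 0;0 0 -1 80 0;0 0 -1 120 0;0 0 -1 150 0;0 0 -1 150 0;0 0 -1 150 0'; python3 -m handwheel '0 40 0 0 0;0 70 0 0 0;0 80 0 0 0;0 80 0 0 0;0 80 0 0 0';  python3 -c "
from h import *
go(.5434,.0524,.0855,JAW)"; python3 -m handwheel '1 0 0 0 0;1 0 0 0 0;1 0 0 0 0;1 0 0 0 0;1 0 0 0 0;1 0 0 0 0;1 0 0 0 0;1 0 0 0 0' 40; python3 -m handwheel '1 -10 0 0 0;1 -25 0 0 0;1 -50 0 0 0;1 -80 0 0 0;1 -110 0 0 0;1 -140 0 0 0;1 -150 0 0 0;1 -150 0 0 0'; python3 - <<'E'
from h import *
s=robot.sense(); print(s["wrist_force"],s["opening"])
vs,us=np.mgrid[:400,:640]
for n in ["wrist","top"]:
    p,d,m=cam(n); cv2.imwrite(f"pics/{n}3.png",p); W=world(d,m,us,vs)
    # reader top and its circular window: dark ring pixels at z~0.06
    reg=(abs(W[...,2]-.06)<.008)&(W[...,1]<-.1)&(W[...,1]>-.3)&(W[...,0]>.42)&(W[...,0]<.6)&(d>0)
    q=W[reg]; print(n,"reader face n",len(q))
    if len(q)<50: continue
    r=cv2.minAreaRect((q[:,:2]*1000).astype(np.float32)); print("rect",np.round(r[0],1),np.round(r[1],1),r[2])
    g=cv2.cvtColor(p,cv2.COLOR_BGR2GRAY); k=reg&(g<45); 
    e=W[k][:,:2]*1000
    if len(e)>20:
        c=cv2.minEnclosingCircle(e.astype(np.float32)); print("ring",len(e),c, e.mean(0))
go(.505,-.198,.2355,JAW)
E
```

```text
time_s: 13.75
ee_pos: [0.5433, 0.053, 0.1628]
eef_rot: [0.442, 0.552, -0.443, 0.551]
wrist_force: [-0.1, 0.1, -0.6]
opening: 1.002
time_s: 14.25
ee_pos: [0.5445, 0.0538, 0.0857]
eef_rot: [0.443, 0.551, -0.442, 0.552]
wrist_force: [-0.2, -0.4, -0.2]
opening: 1.002
t=14.25 ee=[0.5445 0.0538 0.0857] F=[-0.17 -0.39 -0.19] M=[ 0.   -0.03  0.01] open=1.00 | d(mm)=[ 0.2 -1.4  1.1] turn=0.001 q6=1.38 tilt xaxis [ 0.002  0.    -1.   ]  y [0.976 0.218 0.002]
time_s: 15.05
ee_pos: [0.5444, 0.0533, 0.0852]
eef_rot: [0.443, 0.551, -0.442, 0.552]
wrist_force: [-0.8, -0.0, 5.1]
opening: 0.428
time_s: 15.85
ee_pos: [0.5444, 0.0532, 0.236]
eef_rot: [0.443, 0.551, -0.442, 0.553]
wrist_force: [-0.5, 0.1, -3.4]
opening: 0.432
[-0.52091863  0.10511655 -3.4001174 ] 0.4321643044788653
wrist reader face n 8910
rect [ 503.9 -197.8] [103.7 102.5] 89.73506927490234
ring 1388 ((503.88916015625, -197.56980895996094), 40.130859375) [ 507.41720257 -191.74312789]
top reader face n 1653
rect [ 504.6 -196.9] [103.2 103.4] 89.74742126464844
ring 324 ((498.997314453125, -188.78347778320312), 62.6241340637207) [ 502.87360866 -193.70880411]
t=15.95 ee=[0.5434 0.0531 0.2326] F=[ 0.29 -1.47 -2.89] M=[-0.04 -0.04 -0.04] open=0.44 | d(mm)=[ -2.7 -91.9 236.8] turn=0.000 q6=1.38 tilt xaxis [-0.002 -0.    -1.   ]  y [ 0.976  0.217 -0.002]
```

```bash
python3 -m handwheel '1 0 -8 20 0;1 0 -21 55 0;1 0 -37 95 0;1 0 -53 135 0;1 0 -68 175 0;1 0 -80 207 0;1 0 -88 227 0;1 0 -92 236 0;1 0 -92 236 0;1 0 -92 236 0'; python3 -c "
from h import *
go(.504,-.1975,.166,JAW)"
```

```text
time_s: 16.95
ee_pos: [0.5053, -0.1962, 0.2335]
eef_rot: [0.442, 0.552, -0.442, 0.551]
wrist_force: [0.3, -0.1, -1.9]
opening: 0.434
t=16.95 ee=[ 0.5053 -0.1962  0.2335] F=[ 0.29 -0.12 -1.92] M=[ 0.04 -0.03 -0.02] open=0.43 | d(mm)=[67.5 -1.5  1.1] turn=0.001 q6=0.91 tilt xaxis [-0.001  0.001 -1.   ]  y [ 0.976  0.218 -0.001]
```

```bash
python3 -m handwheel '1 15 -1 1 0;1 32 -1 1 0;1 48 -1 1 0;1 60 -1 1 0;1 66 -1 1 0;1 67 -1 1 0;1 67 -1 1 0;1 67 -1 1 0;1 67 -1 1 0;1 67 -1 1 0'; python3 - <<'E'
from h import *
vs,us=np.mgrid[:400,:640]
p,d,m=cam("wrist"); cv2.imwrite("pics/w4.png",p)
ps,ds,ms=cam("scene"); 
pt,dt,mt=cam("top"); W=world(dt,mt,us,vs)
a=cv2.resize(ps[140:290,200:420],None,fx=2,fy=2,interpolation=2); b=cv2.resize(pt[150:270,220:460],(440,220)); cv2.imwrite("pics/f4.png",np.vstack([a,b]))
hsv=cv2.cvtColor(ps,cv2.COLOR_BGR2HSV); Ws=world(ds,ms,us,vs)
# white tube body, from scene
k=(ds>0)&(np.hypot(Ws[...,0]-.504,Ws[...,1]+.197)<.024)&(Ws[...,2]>.068)&(Ws[...,2]<.175)&(hsv[...,1]<70)&(hsv[...,2]>90)
q=Ws[k]; print(len(q),"z range",np.percentile(q[:,2],[0,2,50,98]) if len(q) else "")
hw=cv2.cvtColor(p,cv2.COLOR_BGR2HSV); Ww=world(d,m,us,vs)
for nm,WW,H in [("scene",Ws,hsv),("wrist",Ww,hw),("top",W,cv2.cvtColor(pt,cv2.COLOR_BGR2HSV))]:
    o=(H[...,0]<18)&(H[...,1]>120)&(np.hypot(WW[...,0]-.504,WW[...,1]+.197)<.04)&(WW[...,2]>.15)
    q=WW[o]
    if len(q)>20: print(nm,len(q),"top",np.percentile(q[:,2],95),(q.max(0)+q.min(0))/2,np.ptp(q,0))
# B in rack
o=(np.hypot(W[...,0]-.512,W[...,1]-.2)<.03)&(W[...,2]>.1); q=W[o]; print("light tube top",np.percentile(q[:,2],95),np.median(q,0))
go(.504,-.1975,.166,JAW)
E
```

```text
time_s: 17.95
ee_pos: [0.5047, -0.1985, 0.1678]
eef_rot: [0.443, 0.551, -0.442, 0.552]
wrist_force: [-0.8, 0.0, -2.7]
opening: 0.432
14 z range [0.10189838 0.10223499 0.1174662  0.16686721]
scene 99 top 0.20549981237202875 [ 0.50826152 -0.1949366   0.19495465] [0.03393234 0.03363592 0.02630416]
wrist 9525 top 0.20318516936244252 [ 0.50405777 -0.20019266  0.18995647] [0.03902396 0.0396899  0.02891092]
light tube top 0.12384756813761282 [0.51191896 0.1995271  0.12036006]
t=18.10 ee=[ 0.5046 -0.1984  0.1675] F=[-0.   -0.74 -2.87] M=[-0.02  0.02  0.03] open=0.44 | d(mm)=[ 1.5 -0.4 -1. ] turn=0.000 q6=0.91 tilt xaxis [ 0. -0. -1.]  y [0.976 0.217 0.   ]
```

View pics/f4.png

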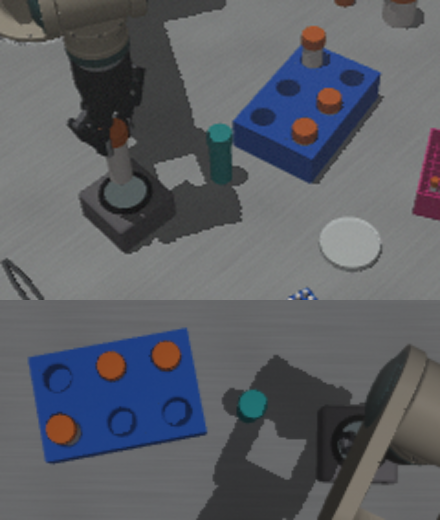

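View pics/w4.png

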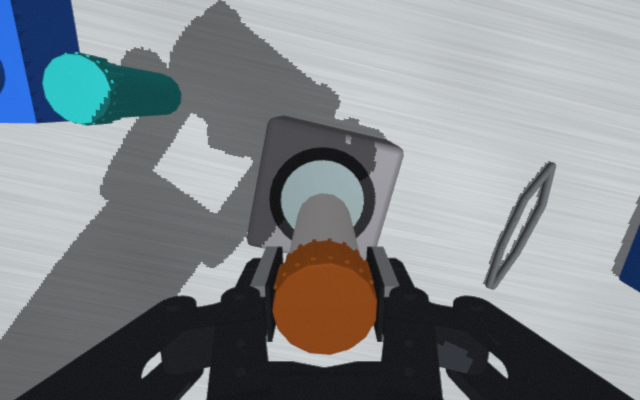

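The scene crop shows the tube hanging upright over the window at (122,185), and the light tube back in its hole at (313,45). The wrist picture shows the held tube at (325,300), in line with the window centre and with a gap below it. The arm is steady, so I'll hand in.

```bash
python3 -c "
from h import *
s=robot.sense();print(s['time_s'],abs(s['qvel']).max());print(robot.sign_off())"
```

```text
18.1 0.001521098835164171
the job is handed in; nothing more can be done
None
```

I lifted both tall tubes and felt which was heavier. The lighter one is back in its own hole, and the heavier one is held upright over the reader window. I handed the job in at 18.1 s; the sign-off gives no verdict.

- **Weights:** the reader-side tube read −2.4 N at the wrist and the other −0.84 N, with the empty gripper at −0.06 N. The heavier one therefore came out at about 245 g. That is a little below the listed 260–340 g, but later readings while carrying it (about −1.9 to −3.4 N) fit the range. I had to put the heavier one back in its own hole while I weighed the other.
- **Heavier tube:** it is centred about 1–3 mm from the measured window centre, with its underside about 35 mm above the glass. The tool is vertical and the arm at rest.
- **Lighter tube:** its cap measures 120 mm above the table in its original hole, so it is fully seated.
- **Other things:** the short tubes and the turquoise tube stand where they were in the last pictures.
- **Weak check:** in the scene camera too few pixels of the tube body showed to measure its underside, so the 35 mm comes from the wrist camera's view of the cap top and the arm's own height reading.

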